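Swipe the hob up to full power

TASK

Turn the portable hob under the pan up to full: with the fingertips (easiest with the fingers shut) lightly touch the smallest bar on the hob's touch strip and run the fingertips along the row to the largest bar, so that every bar is touched in turn. Finish with the fingertips still resting gently on the largest bar alone, holding them there: the program ends in that hold. Do not press hard, and leave the pan and everything else where it stands; nothing is to be gripped or lifted.

Things in the scene. Friction and masses are not known exactly. Their poses are not given: they have to be found in the camera images.
- hob: small portable induction hob, fixed on the table: a flat dark slab 200 mm deep (its x, away from the robot), 250 mm wide (its y, to the left) and 50 mm high; origin at the centre of its underside on the table. A raised touch strip runs along its front edge; the pan stands at least 40 mm behind the strip's middle line
- strip_mid (a point): centre of the top of the hob's raised black touch strip, 80 mm in front of the hob's centre, 57 mm above the table at rest; the strip is 30 mm deep (x) and 160 mm wide (y) and stands 7 mm above the hob. It bears a row of five white bars, 32 mm apart along y, growing from the smallest at the left end (+y) to the largest at the right end
- strip (a joint): how far the touch strip is pressed down, m: 0 at rest, 0.005 at its stop. It is one sprung piece that sinks as a whole: it begins to give at about 1 N and reaches the stop at about 6 N, where it becomes hard
- bar1 (a point): centre of the top of the field of the smallest bar, 6 mm long (white, 6 mm wide, across the strip). The field is 32 mm along the strip (y) by 30 mm across it (x), flush with its neighbours; it sinks with the strip; axes as the hob's
- bar2 (a point): centre of the top of the field of the second bar, 11 mm long (white, 6 mm wide, across the strip). The field is 32 mm along the strip (y) by 30 mm across it (x), flush with its neighbours; it sinks with the strip; axes as the hob's
- bar3 (a point): centre of the top of the field of the middle bar, 16 mm long (white, 6 mm wide, across the strip). The field is 32 mm along the strip (y) by 30 mm across it (x), flush with its neighbours; it sinks with the strip; axes as the hob's
- bar4 (a point): centre of the top of the field of the fourth bar, 21 mm long (white, 6 mm wide, across the strip). The field is 32 mm along the strip (y) by 30 mm across it (x), flush with its neighbours; it sinks with the strip; axes as the hob's
- bar5 (a point): centre of the top of the field of the largest bar, 26 mm long (white, 6 mm wide, across the strip). The field is 32 mm along the strip (y) by 30 mm across it (x), flush with its neighbours; it sinks with the strip; axes as the hob's
- pan: low steel pan, 116 mm across and 45 mm high with two short side handles, standing on the hob's cooking zone behind the strip; origin at the centre of its underside; loose, not to be moved
- mug: white mug, 87 mm across, 99 mm high, to the left of the hob; a bystander; origin at the centre of its underside
- tin: tin, 57 mm across, 72 mm high, left of the hob; a bystander; origin at the centre of its underside
- mill: salt shaker, 44 mm across, 90 mm high, right of the hob; a bystander; origin at the centre of its underside
- spice_jar: spice jar, 41 mm across, 105 mm high, right of the hob; a bystander; origin at the centre of its underside

How it is judged:
By the outcome, as a careful person would: the job done as asked, in the order asked, and still so for the second after the job is handed in, while the arm keeps its last pose, push and grip.
It also fails if it takes over 38 s, if anything falls off the work surface, if the arm or the gripper's body presses on something with over 40 N, if the wrist force passes 120 N, or if a joint passes its speed limit or range.

ROBOT

A 7-joint arm with a two-finger parallel gripper is mounted at the origin on a cart in front of the work surface, level with it; the furniture and walls round the work are solid. World frame = base frame: x ahead of the robot, y to its left, z up, the work surface at z = 0. Lengths are in m, angles in rad, forces in N, time in s.
With the tool pointing down it reaches from about 0.425 to 1.025 m from the base axis. Payload 3.6 kg.
Tool frame: the origin (TCP) lies at the very end of the fingers, on their centre line; the grasp point (between the pads) lies 19 mm behind it; z points along the fingers, y is the line along which they close (so a half turn about z gives the same grasp; the last joint's range is limited). The gripper opens to 85 mm and grips with 20 to 120 N. Pads are 22 mm wide; open, the fingers measure 114 mm over their backs; the gripper's body (76 mm by 85 mm) begins 54 mm behind the grasp point. The pads swing forward as they close: fully open they stand 13 mm farther back than shut.
Start: joints at [-0.093, 0.591, 0.048, 1.609, -0.033, 0.943, -0.034], TCP at [0.725, 0, 0.231] pointing down, gripper open.
Joint ranges: [-2.69, 2.69], [-0.47, 2.24], [-1.27, 1.36], [0.19, 2.51], [-1.53, 4.68], [0.08, 2.07], [-3.09, 3.09]. Speed limits (rad/s): [2.57, 2.57, 3.14, 3.14, 3.14, 3.14, 3.14].

INTERFACE

Orientations are given as a 3x3 rotation matrix whose columns are the frame's x, y, z axes.
In Python, from plant import arm, snapshot, get_calibration gives the robot as it stands.
- The arm moves only by the tool carry_out, never from a script. Its argument "deltas" is a list of rows, each a list of 5 numbers: the opening, from 0 (shut) to 1 (fully open), then the shift along the tool's x, y, z in units of 10 cm (1.0 is 10 cm), then the turn about the tool's z in units of 90 degrees (1.0 is 90 degrees). A call has 1 to 8 rows; each row shifts and turns the commanded pose from where the row before left it, along the tool's axes as they then stand; what a row does not reach is not made up. A row lasts 1/12 s, in which the tool goes at most 41.7 mm and 7.16 degrees, less where a joint would pass 70% of its speed; a pose out of reach is approached as far as the arm can. A call with a number of a shift or a turn outside -1 to 1 is refused whole. A call with a gripper value outside its range is refused whole. The fingers move at their own pace and stop on an object; the grip force is fixed at half the most. Time passes only in rows, so rows that do not move let the fingers close. It gives the time, the measured TCP pose, the force, the opening and the grip force at its end, in the units of the state.
- arm.state(): the state, without advancing time (a new reading comes with each control period).
- snapshot(name): name is "scene" or "side" or "wrist"; returns the picture (420x560x3 uint8, red, green, blue); there is no depth.
- get_calibration(name): a dict with "vfov" (degrees; the focal length in pixels is half the picture's height over the tangent of half this angle, whatever the lens; pixels are square), "cx", "cy" (the principal point, pixels), "R" (3x3) and "t" (3): a world point X has camera coordinates R X + t. Camera axes: x right, y down, z forward; pixel columns grow to the right and rows downward; lengths in m; the calibration is good to about 2 mm. A picture is of the moment at which its call begins: read the wrist's pose just before it. get_calibration takes no time and is no camera call; for the wrist camera it gives the pose at the moment of the call.
- arm.sign_off(): hands the job in; it is judged then, once.
The state is a dict: "clock": time; "joints": joint angles; "joint_vel": joint speeds; "joint_efforts": joint torques, N m; "eef_pos": TCP position; "orientation": TCP orientation; "force": force on the tool from outside, world axes, zero at the start; "ft_torque": the same for the moment, N m; "gripper_width": finger opening in m; "gripper_force": force on a finger pad.
Only numpy, scipy, OpenCV 4.12 (cv2) and the standard library are available. Lean on these libraries where they do the work, as an engineer would, in place of code of your own. Each camera call takes 0.05 s, during which the arm holds its last target. There are 200 camera calls.

## Working session

There is one attempt and no reset: what is moved stays moved. The work goes in short steps, Python scripts to look and compute and a tool call to move; the robot and the scene stay as the last step left them, time stands still between calls to the robot, and variables do not carry over. Pictures are saved under pics/ and viewed, at most 10 in all, crops included, and the job is handed in when it is done.

Besides the shell and the picture viewer there is one more tool, called after "Call:" as a command line: name --pt "numbers of a row" for each row, then --argument value for the rest. carry_out: Moves the arm, as the interface text tells. Shifts and turns lie within -1 to 1; 1 stands for 10 cm of shift or 90 degrees of turn. Its arguments: {"type":"object","properties":{"deltas":{"type":"array","items":{"type":"array","items":{"type":"number","minimum":-1,"maximum":1}}}},"required":["deltas"]}

```bash
mkdir -p pics; cat > h.py <<'E'
import numpy as np, cv2
from plant import arm, snapshot, get_calibration
def ray(c,u,v):
    f=210/np.tan(np.radians(c["vfov"])/2); R=np.array(c["R"]); t=np.array(c["t"])
    d=R.T@np.array([(u-c["cx"])/f,(v-c["cy"])/f,1]); return -R.T@t,d
def onplane(c,u,v,z):
    o,d=ray(c,u,v); return o+d*(z-o[2])/d[2]
def proj(c,X):
    f=210/np.tan(np.radians(c["vfov"])/2); p=np.array(c["R"])@np.array(X)+np.array(c["t"])
    return p[:2]/p[2]*f+[c["cx"],c["cy"]]
E
python3 - <<'E'
from h import *
import pickle
s=arm.state(); print(s["clock"],s["eef_pos"],s["orientation"],s["force"])
ims=[];D={}
for n in ("scene","side","wrist"):
    c=get_calibration(n); im=snapshot(n); D[n]=(c,im); cv2.imwrite(f"pics/{n}.png",im[:,:,::-1])
    print(n,c)
pickle.dump(D,open("d.pkl","wb"))
a=np.hstack([cv2.resize(D["scene"][1],(400,300)),cv2.resize(D["side"][1],(400,300))])
E
```

```text
0.0 [7.24162275e-01 1.36223179e-05 2.30128196e-01] [[-1.07338518e-04  9.99997468e-01 -2.24789813e-03]
 [ 9.99999982e-01  1.06987144e-04 -1.56431812e-04]
 [-1.56190920e-04 -2.24791488e-03 -9.99997461e-01]] [-0.33308213  0.66006145  0.51694869]
scene {'vfov': 43.75119618991251, 'cx': 284.25919901005767, 'cy': 203.71528754871028, 'R': array([[-0.79988991,  0.59971981,  0.02263356],
       [ 0.248876  ,  0.36578962, -0.89680471],
       [-0.54611068, -0.71171209, -0.44184729]]), 't': array([ 0.48529088, -0.10456941,  1.70152032])}
side {'vfov': 51.70365858723342, 'cx': 283.4310609046362, 'cy': 209.1212391934444, 'R': array([[-0.84226188, -0.53906668,  0.00142873],
       [-0.32171662,  0.50053428, -0.80371876],
       [ 0.43254287, -0.67740132, -0.59500766]]), 't': array([0.51680108, 0.24860688, 0.98645945])}
wrist {'vfov': 60.89571613876686, 'cx': 278.8659982646656, 'cy': 213.43337804486163, 'R': array([[ 9.99998277e-01,  9.25097525e-04, -1.60959227e-03],
       [ 1.34973225e-03, -9.57569182e-01,  2.88200346e-01],
       [-1.27468252e-03, -2.88202022e-01, -9.57568781e-01]]), 't': array([-0.72441845, -0.03851278,  0.37892059])}
```

View pics/wrist.png

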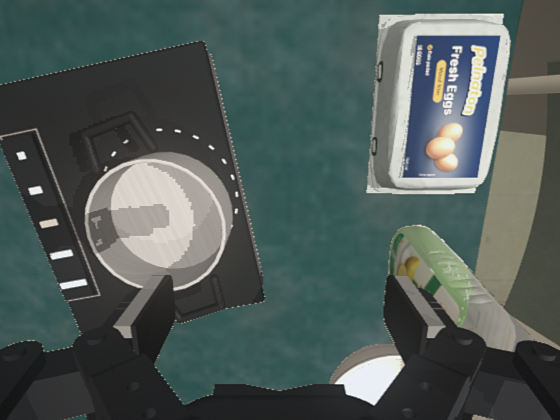

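View pics/scene.png

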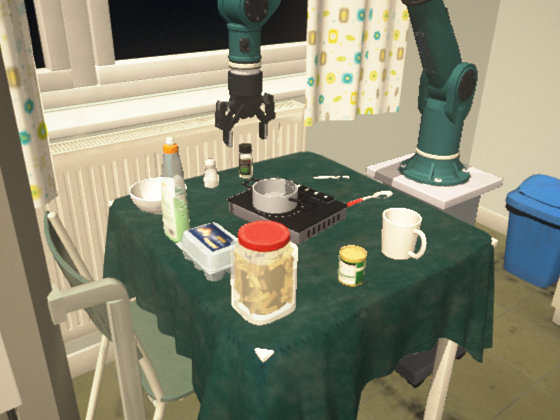

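View pics/side.png

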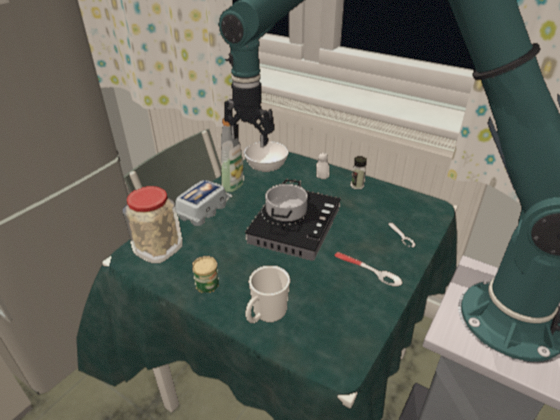

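The wrist view shows the strip at left: bars from about (21,156), the smallest, to (74,285), the largest. The pan is right beside it at (155,222). The hob is turned about 15–20°.

```bash
python3 - <<'E'
from h import *
import pickle
D=pickle.load(open("d.pkl","rb"))
c,im=D["wrist"]; roi=np.zeros((420,560),np.uint8); roi[140:300,5:100]=1
g=im.min(2); m=((g>120)&(roi>0)).astype(np.uint8)
n,l,st,ce=cv2.connectedComponentsWithStats(m)
P=[]
for i in range(1,n):
    if st[i,4]>25:
        p=onplane(c,*ce[i],.057); print(st[i],ce[i].round(1),p.round(4))
        if ce[i][0]<85 : P.append(p)
P=np.array(sorted(P,key=lambda p:-p[1])); print(np.linalg.norm(np.diff(P,axis=0),axis=1))
d=P[-1]-P[0]; print("dir",d/np.linalg.norm(d), "yaw",np.degrees(np.arctan2(d[0],-d[1])), "mid",P.mean(0))
for n in ("side","scene"):
    print(n,[proj(D[n][0],p).round(1).tolist() for p in P])
a=[cv2.resize(D["side"][1][180:240,280:350],(400,343),interpolation=3),cv2.resize(D["scene"][1][170:230,280:350],(400,343),interpolation=3)]
cv2.imwrite("pics/crop.png",np.hstack(a)[:,:,::-1])
s=arm.state();print(s["clock"],s["gripper_width"])
E
```

```text
[ 16 151  11   9  63] [ 21.  155.2] [0.4974 0.0312 0.057 ]
[ 85 180  15  80 469] [ 92.4 211.5] [ 0.5525 -0.0204  0.057 ]
[ 28 186  15   9 100] [ 35.1 190. ] [ 5.036e-01 -2.000e-04  5.700e-02]
[ 91 216   9  12  46] [ 95.5 220. ] [ 0.5542 -0.0286  0.057 ]
[ 40 219  18   9 115] [ 48.3 223. ] [ 0.5098 -0.0316  0.057 ]
[ 50 249  23  11 153] [ 61.1 254.1] [ 0.5162 -0.0629  0.057 ]
[ 59 279  28  10 177] [ 72.9 283.5] [ 0.5224 -0.0942  0.057 ]
[0.03196437 0.03207442 0.03194891 0.03188186]
dir [ 0.19545094 -0.98071348  0.        ] yaw 11.271067196979166 mid [ 0.50985772 -0.03156305  0.057     ]
side [[314.1, 231.2], [317.8, 224.2], [321.4, 217.4], [324.7, 211.0], [328.0, 204.8]]
scene [[324.9, 196.0], [315.5, 192.4], [306.3, 188.8], [297.3, 185.5], [288.7, 182.1]]
0.15 0.08541291279014929
```

View pics/crop.png

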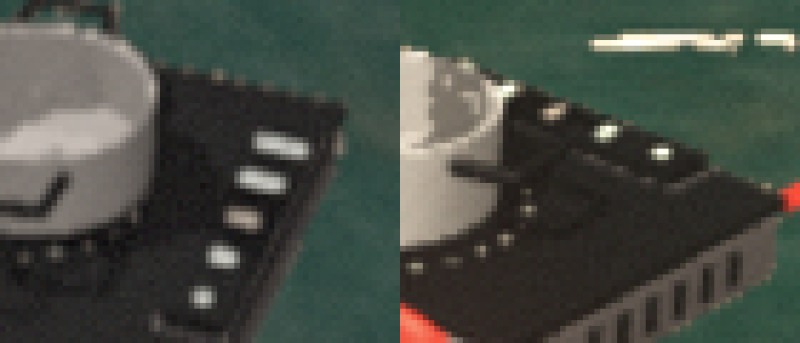

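The side and scene crops show the bars within 1–1.5 px of where the wrist measurement projects them. Hob yaw is 11.3°. I'll shut the fingers, turn the tool −0.125 so its x lies along the strip, and move over bar 1.

Call:
carry_out --pt "0 0 0 0 -0.0625" --pt "0 0 0 0 -0.0625" --pt "0 0 -0.1 0 0" --pt "0 0.1 -0.2 0 0" --pt "0 0.15 -0.3 0 0" --pt "0 0.15 -0.3 0 0" --pt "0 0.15 -0.3 0 0" --pt "0 0.1 -0.3 0 0"

```text
clock: 0.82
eef_pos: [0.5623, 0.0356, 0.231]
orientation: [[-0.194, 0.981, -0.001], [0.981, 0.194, 0.001], [0.001, -0.001, -1.0]]
force: [-0.9, 0.1, -0.1]
gripper_width: 0.0001
gripper_force: 0.0
```

Call:
carry_out --pt "0 0.1 -0.3 0.05 0" --pt "0 0 -0.25 0.15 0" --pt "0 0 -0.1 0.25 0" --pt "0 0 0 0.25 0" --pt "0 0 0 0.2 0" --pt "0 0 0 0.1 0" --pt "0 0 0 0 0" --pt "0 0 0 0 0"

```text
clock: 1.48
eef_pos: [0.4993, 0.0315, 0.1313]
orientation: [[-0.194, 0.981, -0.001], [0.981, 0.194, -0.0], [-0.0, -0.001, -1.0]]
force: [0.8, -0.5, -0.3]
gripper_width: -0.0001
gripper_force: 0.0
```

```bash
cat > st.py <<'E'
from h import *
B=np.array([[.4974,.0312],[.5036,-.0002],[.5098,-.0316],[.5162,-.0629],[.5224,-.0942]])
s=arm.state(); p=np.array(s["eef_pos"]); R=np.array(s["orientation"])
print(s["clock"],p.round(4),"F",np.round(s["force"],2),"M",np.round(s["ft_torque"],2),"w",s["gripper_width"])
print("tool z",R[:,2].round(4),"x",R[:,0].round(4))
for i,b in enumerate(B): print(i+1,(R.T@(np.r_[b,.057]-p)*10).round(3))
E
python3 st.py
python3 - <<'E'
from h import *
for n in("wrist",):
    im=snapshot(n); cv2.imwrite("pics/w2.png",im[:,:,::-1])
im2=snapshot("side"); c=get_calibration("side"); print(proj(c,[.4974,.0312,.057]))
cv2.imwrite("pics/both2.png",np.hstack([cv2.resize(im,(400,300)),cv2.resize(im2[140:260,250:410],(400,300),interpolation=3)])[:,:,::-1])
E
```

```text
1.4833 [0.4993 0.0315 0.1313] F [ 0.79 -0.46 -0.25] M [-0.03 -0.03  0.02] w -0.00013911344861608044
tool z [-8.e-04 -3.e-04 -1.e+00] x [-1.94e-01  9.81e-01 -1.00e-04]
1 [ 0.001 -0.018  0.743]
2 [-0.319 -0.018  0.743]
3 [-0.639 -0.018  0.743]
4 [-0.959 -0.016  0.743]
5 [-1.278 -0.016  0.743]
[314.09587433 231.1929034 ]
```

View pics/both2.png

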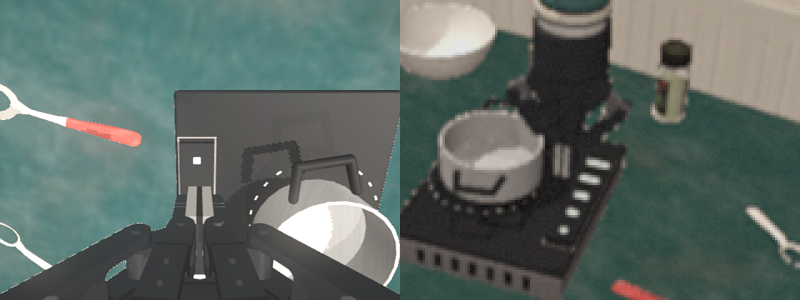

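The wrist view shows bar 1 straight ahead of the shut, thin fingertips, and the right-hand knuckle close to the pan rim. A further −90° turn puts the linkage along the strip, clear of the pan, with the tip about 14 mm long along the row.

Call:
carry_out --pt "0 0 0 0 -0.07" --pt "0 0 0 0 -0.07" --pt "0 0 0 0 -0.07" --pt "0 0 0 0 -0.07" --pt "0 0 0 0 -0.07" --pt "0 0 0 0 -0.07" --pt "0 0 0 0 -0.07" --pt "0 0 0 0 -0.07"

```text
clock: 2.25
eef_pos: [0.5006, 0.0315, 0.1327]
orientation: [[-0.882, 0.471, 0.003], [0.471, 0.882, -0.0], [-0.003, 0.001, -1.0]]
force: [0.3, 0.8, 0.4]
gripper_width: 0.0005
gripper_force: 0.0
```

Call:
carry_out --pt "0 0 0 0 -0.07" --pt "0 0 0 0 -0.07" --pt "0 0 0 0 -0.07" --pt "0 0 0 0 -0.07" --pt "0 0 0 0 -0.07" --pt "0 0 0 0 -0.07" --pt "0 0 0 0 -0.02" --pt "0 0 0 0 0"

```text
clock: 2.92
eef_pos: [0.5003, 0.0314, 0.1322]
orientation: [[-0.981, -0.193, 0.002], [-0.193, 0.981, -0.0], [-0.002, -0.0, -1.0]]
force: [-0.2, -0.4, -0.9]
gripper_width: 0.0001
gripper_force: 0.0
```

```bash
python3 st.py
python3 - <<'E'
from h import *
c=get_calibration("wrist"); im=snapshot("wrist"); cv2.imwrite("pics/w3.png",im[:,:,::-1])
B=[[.4974,.0312],[.5036,-.0002],[.5098,-.0316],[.5162,-.0629],[.5224,-.0942]]
print([proj(c,b+[.057]).round(1).tolist() for b in B])
E
```

```text
2.9167 [0.5003 0.0314 0.1322] F [-0.21 -0.38 -0.91] M [-0.01 -0.08  0.01] w 0.00011766695930179438
tool z [ 0.002 -0.    -1.   ] x [-0.9812 -0.1932 -0.0019]
1 [0.03  0.004 0.752]
2 [ 0.03  -0.316  0.752]
3 [ 0.03  -0.636  0.752]
4 [ 0.028 -0.955  0.752]
5 [ 0.027 -1.274  0.752]
[[280.3, 220.1], [230.3, 220.1], [180.3, 220.1], [130.4, 220.4], [80.6, 220.4]]
```

View pics/w3.png

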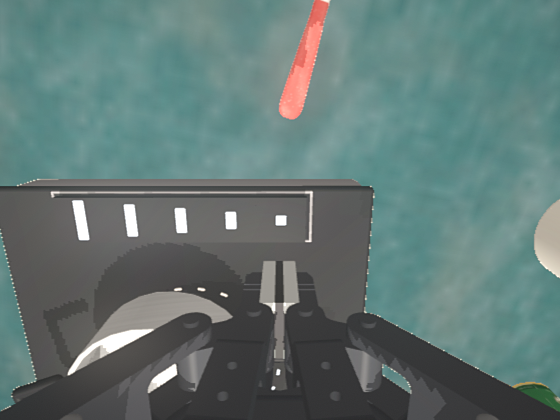

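The picture agrees with the projections: bar 1 at (280,220), bar 5 at (82,220). Now I'll correct x and go down.

Call:
carry_out --pt "0 0.03 0 0.05 0" --pt "0 0 0 0.15 0" --pt "0 0 0 0.2 0" --pt "0 0 0 0.15 0" --pt "0 0 0 0.08 0" --pt "0 0 0 0.03 0" --pt "0 0 0 0 0" --pt "0 0 0 0 0"

```text
clock: 3.63
eef_pos: [0.4968, 0.0312, 0.0656]
orientation: [[-0.981, -0.195, 0.001], [-0.195, 0.981, -0.0], [-0.001, -0.0, -1.0]]
force: [0.5, -0.1, -0.8]
gripper_width: 0.0003
gripper_force: 0.0
```

```bash
python3 st.py
```

```text
3.6333 [0.4968 0.0312 0.0656] F [ 0.53 -0.11 -0.79] M [ 0.01 -0.02  0.03] w 0.0003078010116160474
tool z [ 5.e-04 -1.e-04 -1.e+00] x [-9.808e-01 -1.950e-01 -5.000e-04]
1 [-0.006 -0.001  0.086]
2 [-0.005 -0.321  0.086]
3 [-0.005 -0.641  0.086]
4 [-0.006 -0.961  0.086]
5 [-0.006 -1.28   0.086]
```

Call:
carry_out --pt "0 0 0 0.02 0" --pt "0 0 0 0.02 0" --pt "0 0 0 0.01 0" --pt "0 0 0 0.01 0" --pt "0 0 0 0 0" --pt "0 0 0 0 0" --pt "0 0 0 0 0"

```text
clock: 4.22
eef_pos: [0.4966, 0.031, 0.0594]
orientation: [[-0.981, -0.195, 0.0], [-0.195, 0.981, 0.0], [-0.0, -0.0, -1.0]]
force: [-0.3, -0.1, -0.7]
gripper_width: 0.0001
gripper_force: 0.0
```

Call:
carry_out --pt "0 0 0 0.01 0" --pt "0 0 0 0 0" --pt "0 0 0 0 0"

```text
clock: 4.47
eef_pos: [0.4965, 0.031, 0.0582]
orientation: [[-0.981, -0.195, -0.0], [-0.195, 0.981, -0.0], [0.0, -0.0, -1.0]]
force: [0.1, 0.9, 0.5]
gripper_width: 0.0
gripper_force: 0.0
```

Call:
carry_out --pt "0 0 0 0.01 0" --pt "0 0 0 0 0" --pt "0 0 0 0 0"

```text
clock: 4.72
eef_pos: [0.4965, 0.031, 0.0572]
orientation: [[-0.981, -0.195, -0.0], [-0.195, 0.981, -0.0], [0.0, -0.0, -1.0]]
force: [-0.2, 0.4, -0.4]
gripper_width: -0.0001
gripper_force: 0.0
```

Call:
carry_out --pt "0 0 0 0.01 0" --pt "0 0 0 0 0" --pt "0 0 0 0 0"

```text
clock: 4.97
eef_pos: [0.4966, 0.031, 0.0563]
orientation: [[-0.981, -0.195, -0.0], [-0.195, 0.981, -0.0], [0.0, -0.0, -1.0]]
force: [-0.2, -0.8, 0.7]
gripper_width: 0.0002
gripper_force: 0.6
```

Call:
carry_out --pt "0 0 0 0.01 0" --pt "0 0 0 0 0" --pt "0 0 0 0 0"

```text
clock: 5.22
eef_pos: [0.4966, 0.031, 0.0554]
orientation: [[-0.981, -0.195, 0.0], [-0.195, 0.981, -0.0], [-0.0, -0.0, -1.0]]
force: [0.1, -0.1, 1.8]
gripper_width: 0.0
gripper_force: 1.1
```

Call:
carry_out --pt "0 0 0 0.01 0" --pt "0 0 0 0 0" --pt "0 0 0 0 0"

```text
clock: 5.47
eef_pos: [0.4966, 0.031, 0.0543]
orientation: [[-0.981, -0.195, 0.0], [-0.195, 0.981, -0.0], [-0.0, -0.0, -1.0]]
force: [-0.4, -0.3, 3.4]
gripper_width: -0.0001
gripper_force: 1.6
```

About 3 N and roughly 2 mm of give: a light touch. Now I'll slide along the row.

Call:
carry_out --pt "0 0 -0.04 0 0" --pt "0 0 -0.04 0 0" --pt "0 0 -0.04 0 0" --pt "0 0 -0.04 0 0" --pt "0 0 -0.04 0 0" --pt "0 0 -0.04 0 0" --pt "0 0 -0.04 0 0" --pt "0 0 -0.04 0 0"

```text
clock: 6.13
eef_pos: [0.5029, -0.0007, 0.0543]
orientation: [[-0.981, -0.195, 0.0], [-0.195, 0.981, 0.0], [-0.0, 0.0, -1.0]]
force: [-0.7, 2.1, 2.9]
gripper_width: 0.0002
gripper_force: 1.6
```

```bash
python3 st.py
```

```text
6.1333 [ 0.5029 -0.0007  0.0543] F [-0.7   2.14  2.95] M [0.46 0.12 0.02] w 0.00018504354246763662
tool z [ 1.e-04  1.e-04 -1.e+00] x [-9.808e-01 -1.950e-01 -1.000e-04]
1 [-0.008  0.324 -0.027]
2 [-0.008  0.004 -0.027]
3 [-0.008 -0.316 -0.027]
4 [-0.009 -0.636 -0.027]
5 [-0.009 -0.955 -0.027]
```

Tracking is good, at 2.9 N on bar 2.

Call:
carry_out --pt "0 -0.005 -0.04 0 0" --pt "0 0 -0.04 0 0" --pt "0 0 -0.04 0 0" --pt "0 0 -0.04 0 0" --pt "0 0 -0.04 0 0" --pt "0 0 -0.04 0 0" --pt "0 0 -0.04 0 0" --pt "0 0 -0.04 0 0"

```text
clock: 6.8
eef_pos: [0.5096, -0.032, 0.0543]
orientation: [[-0.981, -0.195, -0.0], [-0.195, 0.981, -0.0], [0.0, 0.0, -1.0]]
force: [-0.9, 2.6, 3.9]
gripper_width: -0.0003
gripper_force: 1.6
```

Call:
carry_out --pt "0 0 -0.04 0 0" --pt "0 0 -0.04 0 0" --pt "0 0 -0.04 0 0" --pt "0 0 -0.04 0 0" --pt "0 0 -0.04 0 0" --pt "0 0 -0.04 0 0" --pt "0 0 -0.04 0 0" --pt "0 0 -0.04 0 0"

```text
clock: 7.47
eef_pos: [0.5158, -0.0634, 0.0543]
orientation: [[-0.981, -0.195, -0.0], [-0.195, 0.981, -0.0], [0.0, -0.0, -1.0]]
force: [-0.5, 2.6, 2.7]
gripper_width: -0.0001
gripper_force: 1.6
```

```bash
python3 st.py
```

```text
7.4667 [ 0.5158 -0.0634  0.0543] F [-0.55  2.61  2.73] M [ 0.5   0.12 -0.03] w -8.840083302011215e-05
tool z [-1.e-04 -0.e+00 -1.e+00] x [-9.808e-01 -1.952e-01  1.000e-04]
1 [-0.004  0.964 -0.027]
2 [-0.004  0.644 -0.027]
3 [-0.003  0.324 -0.027]
4 [-0.005  0.004 -0.027]
5 [-0.005 -0.315 -0.027]
```

Call:
carry_out --pt "0 0 -0.04 0 0" --pt "0 0 -0.04 0 0" --pt "0 0 -0.04 0 0" --pt "0 0 -0.04 0 0" --pt "0 0 -0.04 0 0" --pt "0 0 -0.04 0 0" --pt "0 0 -0.04 0 0" --pt "0 0 -0.04 0 0"

```text
clock: 8.13
eef_pos: [0.522, -0.0948, 0.0543]
orientation: [[-0.981, -0.195, -0.0], [-0.195, 0.981, -0.0], [0.0, -0.0, -1.0]]
force: [-0.7, 1.5, 3.2]
gripper_width: -0.0
gripper_force: 1.6
```

Call:
carry_out --pt "0 0 0 0 0" --pt "0 0 0 0 0" --pt "0 0 0 0 0" --pt "0 0 0 0 0" --pt "0 0 0 0 0" --pt "0 0 0 0 0" --pt "0 0 0 0 0" --pt "0 0 0 0 0"

```text
clock: 8.8
eef_pos: [0.522, -0.0946, 0.0543]
orientation: [[-0.981, -0.195, -0.0], [-0.195, 0.981, -0.0], [0.0, -0.0, -1.0]]
force: [0.5, -2.2, 2.4]
gripper_width: -0.0001
gripper_force: 1.6
```

```bash
python3 st.py
python3 - <<'E'
from h import *
im=snapshot("wrist"); im2=snapshot("side")
cv2.imwrite("pics/end.png",np.hstack([cv2.resize(im,(400,300)),cv2.resize(im2[140:260,250:410],(400,300),interpolation=3)])[:,:,::-1])
E
```

```text
8.8 [ 0.522  -0.0946  0.0543] F [ 0.47 -2.2   2.45] M [-0.47 -0.06 -0.03] w -0.00013829596062122463
tool z [-1.e-04 -4.e-04 -1.e+00] x [-9.808e-01 -1.951e-01  2.000e-04]
1 [-0.004  1.282 -0.027]
2 [-0.004  0.962 -0.027]
3 [-0.004  0.642 -0.027]
4 [-0.005  0.322 -0.027]
5 [-0.005  0.003 -0.027]
```

View pics/end.png

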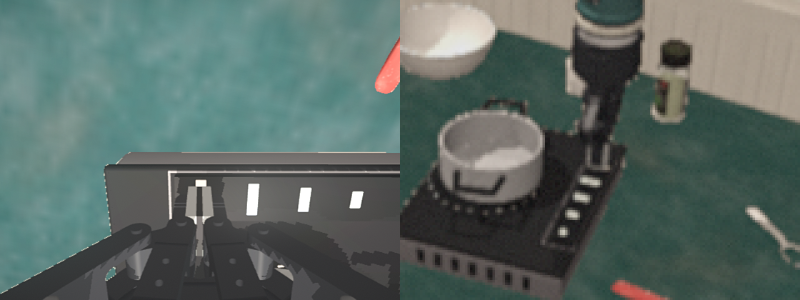

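The fingertips rest on the largest bar alone, at (200,190) in the left half, with bar 4 clear at (253,200). The pan has not moved, and the vertical force is about 2.5–3 N.

```bash
python3 -c "
from plant import arm
print(arm.sign_off())"
```

```text
the job is handed in; nothing more can be done
None
```

The shut fingertips slid lightly (about 3 N) from the smallest bar over every bar to the largest, and are held there on the largest alone; the pan did not move, and I handed the job in at about 9 s.

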